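Rinse a sauce cup with the hold-down rinser

ROBOT

A 6-joint arm with a two-finger parallel gripper is mounted at the origin on the work surface. World frame = base frame: x ahead of the robot, y to its left, z up, the work surface at z = 0. Lengths are in m, angles in rad, forces in N, time in s.
With the tool pointing down it reaches from about 0.275 to 0.75 m from the base axis. Payload 10.2 kg.
Tool frame: the origin (TCP) lies midway between the tips of the shut fingers; the grasp point (between the pads) lies manip.pinch_z behind it (manip.pinch_z is the distance from the TCP to the grasp point, in m); z points along the fingers, y is the line along which they close (so a half turn about z gives the same grasp; the last joint's range is limited). The gripper opens to 88 mm and grips with 3 to 60 N. Pads are 18 mm wide; open, the fingers measure 123 mm over their backs; the gripper's body (75 mm by 187 mm) begins 45 mm behind the grasp point.
Start: joints at [-1.57, 0.313, 1.498, -0, 1.331, -0.223], TCP at [0.117, -0.512, 0.216] pointing down, gripper open.
Joint ranges: [-2.94, 2.94], [-0.97, 2.17], [0.19, 2.56], [-1.23, 4.37], [0.02, 3.11], [-2.88, 2.88]. Speed limits (rad/s): [2.39, 2.39, 3.01, 3.14, 3.14, 3.14].

INTERFACE

Orientations are given as a rotation vector (axis times angle).
In Python, from cell import manip, eyes, workorder, masks_of gives the robot as it stands.
- The arm moves only by the tool move_arm, never from a script. Its argument "rows" is a list of rows, each a list of 3 entries, a list of its own where there are three numbers: the shift along the tool's x, y, z in m, then the turn, a rotation vector about the tool's x, y, z in rad, then the closure, from 0 (fully open) to 1 (shut). A call has exactly 8 rows; each row is the pose to reach, as a shift and turn from the pose commanded when the call began, along the tool's axes at that moment; what a row does not reach only later rows make up. A row lasts 1/12 s, in which the tool goes at most 41.7 mm and 7.16 degrees, less where a joint would pass 70% of its speed; a pose out of reach is approached as far as the arm can. A call with a gripper value outside its range is refused whole. The fingers move at their own pace and stop on an object; the grip force is fixed at half the most. Time passes only in rows, so rows that repeat a pose let the fingers close, or fill a call up. It gives the time, the measured TCP pose, the force, the opening and the grip force at its end, in the units of the state.
- manip.observe(): the state, without advancing time (a new reading comes with each control period).
- eyes.read_camera(name): name is "scene" or "side" or "wrist"; returns a dict with "img" (384x512x3 uint8, red, green, blue), "intrinsics" (3x3 intrinsics, pixels), "R" (3x3) and "t" (3): a world point X has camera coordinates R X + t; the wrist camera has in their place "tool_from_camera" (4x4, takes a point from camera to tool coordinates, whose origin is the TCP and whose axes are the flange's). Camera axes: x right, y down, z forward; pixel columns grow to the right and rows downward; lengths in m; the calibration is good to about 2 mm. A picture is of the moment at which its call begins: read the wrist's pose just before it. There is no depth.
- workorder.hand_in(): hands the job in; it is judged then, once.
Trained networks look in the newest picture that a camera, given by its name, has taken for a name from the list of things; names that differ only in an ending like _2 or _b are one class to them, and where a whole thing is asked for, a point or a joint stands for the part that bears it (a point fixed in the world has none). Each returns a list of dicts, best first, with "conf" (0 to 1); they miss things now and then, are a little off and sometimes report something else, mostly with a low value. They report only what shows in the picture. A call takes as long as a camera call.
- masks_of(target, camera): "region" (384x512 bool, what is visible of it) and "extent" ([left, top, right, bottom] in pixels, round what is visible of it).
The state is a dict: "time_s": time; "q": joint angles; "qd": joint speeds; "joint_efforts": joint torques, N m; "tcp_pos": TCP position; "tool_rot": TCP orientation; "force": force on the tool from outside, world axes, zero at the start; "ft_torque": the same for the moment, N m; "finger_gap": finger opening in m; "grip_force": force on a finger pad.
Only numpy, scipy, OpenCV 4.12 (cv2) and the standard library are available. Lean on these libraries where they do the work, as an engineer would, in place of code of your own. Each camera call takes 0.05 s, during which the arm holds its last target. There are 200 camera calls.

TASK

Lift the steel sauce cup out of the yellow tub and set it down, not dropped, still mouth down, in the blue ring of the bench rinser, and let go of it. Then press the rinser's black plunger down past its first two clicks to the third, until all three coloured bands have gone into the collar, and finish while still holding it down there against its spring. Leave the white ramekin and the soap bottle where they are.

Things in the scene. Friction and masses are not known exactly. Their poses are not given: they have to be found in the camera images.
- cup: Stainless sauce cup standing mouth down, 60 mm tall, slightly tapered: 54 mm diameter at the closed end on top, 62 mm near the mouth, with a 66 mm rim, 4 mm high, at the mouth. About 0.12 kg. Origin at the centre of the mouth (its underside as it stands); z points up towards the closed end. It starts in one half of the tub, the ramekin in the other; best pinched across the closed end, along the tub's x axis, away from the ramekin.
- tub: Yellow open dish tub, fixed, 220 x 300 x 70 mm (x, y, z), walls and floor 5 mm thick. Origin at the centre of its underside, z up. The cup and the ramekin stand on its floor, side by side along its y axis. The tub stands to the left or to the right, the rinser on the other side.
- ramekin: White ceramic ramekin in the tub, open upward, 72 mm diameter, 42 mm tall. Origin at the centre of its underside. Leave it alone.
- rinser: Bench rinser, fixed: steel deck 190 x 330 x 50 mm (x, y, z), origin at the centre of its underside. The cup's cradle is a blue ring on the deck at y = -80 mm; a grey tower 90 x 90 mm, 100 mm high over the table, stands at y = +90 mm with a black collar (top 106 mm over the table) and the plunger out of its top.
- cradle (a point): Centre of the blue ring, on the deck (50 mm over the table). The ring is 8 mm high, 78 mm inside diameter, 88 mm outside; the cup stands mouth down on the deck within it.
- plunger_top (a point): Centre of the top face of the plunger's round black knob (48 mm diameter, 16 mm thick), 168 mm over the table when up; it moves down with the plunger. Between knob and collar the 20 mm steel stem shows three coloured bands: green lowest, yellow, red highest.
- plunger (a joint): How far the plunger is pressed straight down, m. 0 = fully up, stop at 0.044. Clicks at about 0.0145, 0.0285 and 0.0425; at each, one more band has gone into the collar (green, yellow, red). A spring always pushes it up, about 3 N at the top to 12 N at the bottom; humps before the clicks peak at about 4, 7 and 10 N. It never needs over 13 N until it meets its stop; released, it comes all the way up.
- soap: Green soap bottle, 64 mm diameter, 190 mm tall, on the table beyond the work. Origin at the centre of its underside. Leave it alone.

How it is judged:
By the outcome, as a careful person would: the job done as asked, in the order asked, and still so for the second after the job is handed in, while the arm keeps its last pose, push and grip.
It also fails if it takes over 58 s, if anything falls off the work surface, if the arm or the gripper's body presses on something with over 40 N, if the wrist force passes 120 N, or if a joint passes its speed limit or range.

## Working session

There is one attempt and no reset: what is moved stays moved. The work goes in short steps, Python scripts to look and compute and a tool call to move; the robot and the scene stay as the last step left them, time stands still between calls to the robot, and variables do not carry over. Pictures are saved under pics/ and viewed, at most 10 in all, crops included, and the job is handed in when it is done.

Besides the shell and the picture viewer there is one more tool, called after "Call:" as a command line: name --argument value ..., lists and objects as JSON in quotes. move_arm: Moves the arm, as the interface text tells. Its arguments: {"type":"object","properties":{"rows":{"type":"array"}},"required":["rows"]}

```bash
mkdir -p pics; ls; python3 - <<'E'
from cell import manip, eyes, workorder, masks_of
import cv2,numpy as np
s=manip.observe();print(s,manip.pinch_z)
ims=[]
for c in("scene","side"):
    r=eyes.read_camera(c);ims.append(r["img"]);print(c,r["intrinsics"].tolist(),r["R"].tolist(),r["t"].tolist())
    for n in("cup","tub","ramekin","rinser","plunger_top","soap"):
        print(n,[(round(d["conf"],2),list(map(float,d["extent"])),np.argwhere(d["region"]).mean(0)[::-1].round(1).tolist()) for d in masks_of(n,c)[:2]])
r=eyes.read_camera("wrist");print(r["tool_from_camera"],r["intrinsics"])
cv2.imwrite("pics/a.png",cv2.resize(np.vstack(ims),None,fx=.78,fy=.78)[:,:,::-1])
E
```

```text
pics
{'time_s': 0.0, 'q': array([-1.57037417e+00,  3.13412887e-01,  1.49841179e+00,  6.76051686e-06,
        1.33098345e+00, -2.23371096e-01]), 'qd': array([-0.00079361, -0.00069864, -0.00021441,  0.00036667, -0.0011365 ,
       -0.00197962]), 'joint_efforts': array([ 1.42105553e-03, -4.02208114e+01, -2.52265495e+01,  6.95548626e-02,
        3.52384395e-02, -6.65960420e-05]), 'tcp_pos': array([ 0.11651778, -0.51163746,  0.21498959]), 'tool_rot': array([-3.12074607e+00, -3.50663190e-01, -2.22558469e-04]), 'force': array([ 0.85251399, -0.82708465,  0.48060776]), 'ft_torque': array([0.00689764, 0.01965399, 0.01969823]), 'grip_force': 0.0, 'finger_gap': 0.08833719468474188} 0.0187
scene [[440.39174621607054, 0.0, 253.29256688394722], [0.0, 440.39174621607054, 189.66142826543157], [0.0, 0.0, 1.0]] [[-0.7650830952639606, 0.6438487770686873, 0.010325192902457904], [0.5063240548954075, 0.6114151711972318, -0.6081179489738255], [-0.3978489773464166, -0.4600328691485161, -0.7937795352157895]] [0.48636175972682427, -0.24669159725927325, 1.4549266498032385]
cup [(0.67, [225.0, 148.5, 248.0, 176.
[... 716 characters left out ...]
284.4, 183.9, 298.7, 198.8], [292.7, 192.1])]
tub [(0.69, [251.1, 153.5, 357.3, 232.9], [304.6, 191.7])]
ramekin [(0.59, [310.1, 170.7, 333.0, 188.4], [320.1, 179.3])]
rinser [(0.83, [164.3, 231.3, 318.1, 382.8], [244.3, 307.8])]
plunger_top [(0.87, [213.3, 257.2, 242.2, 300.1], [226.7, 278.0])]
soap []
[[-7.76983748e-04 -9.55900669e-01 -2.93689133e-01  7.54506046e-02]
 [ 9.99999698e-01 -7.52599302e-04 -1.96034956e-04  8.55014590e-04]
 [-3.36402916e-05 -2.93689197e-01  9.55900965e-01 -1.69692690e-01]
 [ 0.00000000e+00  0.00000000e+00  0.00000000e+00  1.00000000e+00]] [[345.99031282   0.         254.32520289]
 [  0.         345.99031282 192.11007303]
 [  0.           0.           1.        ]]
```

View pics/a.png

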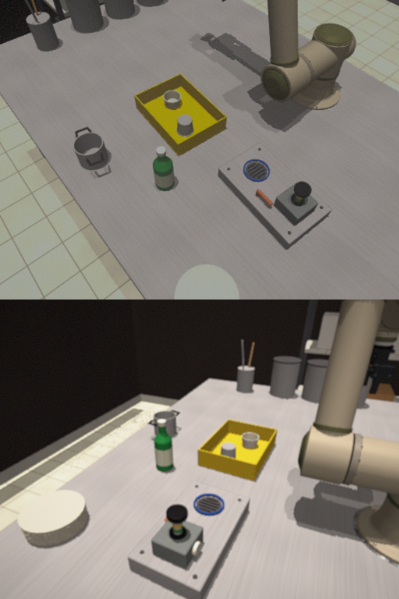

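Scene: yellow tub at (232,145) with the cup in its near half and the ramekin behind; rinser to the right with the blue ring at ~(329,218) and plunger at (387,244). I'll fit poses by silhouette.

```bash
cat > h.py <<'E'
import numpy as np,cv2
from scipy.optimize import minimize
from scipy.spatial.transform import Rotation as Ro
from cell import manip,eyes,workorder,masks_of
def proj(c,X):
    p=(np.asarray(X)@c["R"].T+c["t"])@c["intrinsics"].T
    return p[:,:2]/p[:,2:]
def ray(c,u,z):
    d=np.linalg.inv(c["intrinsics"])@np.r_[u,1]; o=-c["R"].T@c["t"]; d=c["R"].T@d
    return o+d*(z-o[2])/d[2]
def box(cx,cy,lx,ly,z0,z1):
    return np.array([[cx+a*lx/2,cy+b*ly/2,z] for a in(-1,1) for b in(-1,1) for z in(z0,z1)])
def cone(cx,cy,r0,z0,r1,z1):
    a=np.linspace(0,2*np.pi,24,endpoint=False)
    return np.vstack([np.c_[cx+r*np.cos(a),cy+r*np.sin(a),0*a+z] for r,z in((r0,z0),(r1,z1))])
def place(P,x,y,w): 
    R=np.array([[np.cos(w),-np.sin(w),0],[np.sin(w),np.cos(w),0],[0,0,1]]);return P@R.T+[x,y,0]
def render(c,parts,p,S=4):
    im=np.zeros((384*S,512*S),np.uint8)
    for P in parts:
        h=cv2.convexHull(((proj(c,place(P,*p))+.5)*S).astype(np.int32)); cv2.fillConvexPoly(im,h,1)
    return im
def wcam(s=None):
    s=manip.observe(); r=eyes.read_camera("wrist"); T=np.eye(4);T[:3,:3]=Ro.from_rotvec(s["tool_rot"]).as_matrix();T[:3,3]=s["tcp_pos"]
    M=np.linalg.inv(T@r["tool_from_camera"]); r["R"]=M[:3,:3];r["t"]=M[:3,3];return r
def fit(cams,masks,parts,p0,yaw=True):
    ms=[cv2.resize(m.astype(np.uint8),None,fx=4,fy=4,interpolation=cv2.INTER_NEAREST) for m in masks]
    def f(p):
        p=p if yaw else [*p,0]; return sum(1-(a&m).sum()/(a|m).sum() for c,m in zip(cams,ms) for a in[render(c,parts,p)])
    n=3 if yaw else 2; st=np.array([.02,.02,.2])[:n]
    r=minimize(f,p0[:n],method="Nelder-Mead",options=dict(initial_simplex=np.vstack([p0[:n]]+[np.array(p0[:n])+np.eye(n)[i]*st for i in range(n)]),xatol=2e-4,fatol=1e-4))
    return r.x.round(4),round(r.fun/len(cams),3)
TUB=[box(0,0,.22,.30,0,.07)]
RIN=[box(0,0,.19,.33,0,.05),box(0,.09,.09,.09,.05,.1),cone(0,.09,.024,.152,.024,.168),cone(0,.09,.01,.1,.01,.16)]
CUP=[cone(0,0,.033,.005,.027,.065)]
E
cat > a.py <<'E'
from h import *
cs=[];im=[]
C={}
for n in("scene","side"):
    C[n]=eyes.read_camera(n); C[n]["m"]={k:masks_of(k,n) for k in("tub","rinser","cup","ramekin","soap","plunger_top")}
def g(k): 
    L=[(C[n],C[n]["m"][k][0]["region"]) for n in C if C[n]["m"][k]]; return [a for a,_ in L],[b for _,b in L]
u=lambda k,z: ray(C["scene"],np.argwhere(C["scene"]["m"][k][0]["region"]).mean(0)[::-1],z)[:2]
for k,P,z in(("tub",TUB,.03),("rinser",RIN,.04)):
    for w in(-.4,.4):
        print(k,fit(*g(k),P,[*u(k,z),w]))
print("cup",fit(*g("cup"),CUP,[*u("cup",.03)],False))
print("ramekin",fit(*g("ramekin"),[cone(0,0,.036,.005,.036,.047)],[*u("ramekin",.03)],False))
print("soap",u("soap",.08))
for n in C:
    i=C[n]["img"]; h=cv2.cvtColor(i,cv2.COLOR_RGB2HSV); m=cv2.inRange(h,(100,120,40),(130,255,255))
    cnt=max(cv2.findContours(m,0,1)[0],key=cv2.contourArea); b=cv2.fitEllipse(cnt);print("ring",n,b,ray(C[n],b[0],.056).round(4))
    e=C[n]["m"]["plunger_top"][0]["extent"];print("plg",n,ray(C[n],[(e[0]+e[2])/2,(e[1]+e[1]+25)/2 if n=="side" else (e[1]+e[3])/2],.16).round(4))
a=C["scene"]["img"][170:330,270:430];b=C["side"]["img"][225:384,160:319]
cv2.imwrite("pics/b.png",np.hstack([cv2.resize(x,(400,400),interpolation=cv2.INTER_CUBIC) for x in(a,b)])[:,:,::-1])
E
python3 a.py
```

```text
tub (array([ 0.5307, -0.2345, -0.0594]), np.float64(0.154))
tub (array([ 0.5315, -0.2338, -0.0645]), np.float64(0.154))
rinser (array([ 0.5144,  0.2317, -0.0612]), np.float64(0.024))
rinser (array([ 0.5143,  0.2311, -0.0636]), np.float64(0.025))
cup (array([ 0.5577, -0.1694]), np.float64(0.243))
ramekin (array([ 0.5068, -0.315 ]), np.float64(0.186))
soap [ 0.75762025 -0.02713885]
ring scene ((328.5565185546875, 217.8505401611328), (25.7246150970459, 32.146663665771484), 104.08212280273438) [0.5122 0.1539 0.056 ]
plg scene [0.5255 0.3278 0.16  ]
ring side ((267.58453369140625, 262.3694152832031), (25.621673583984375, 37.84914779663086), 92.65081787109375) [0.5077 0.1541 0.056 ]
plg side [0.5219 0.313  0.16  ]
```

View pics/b.png

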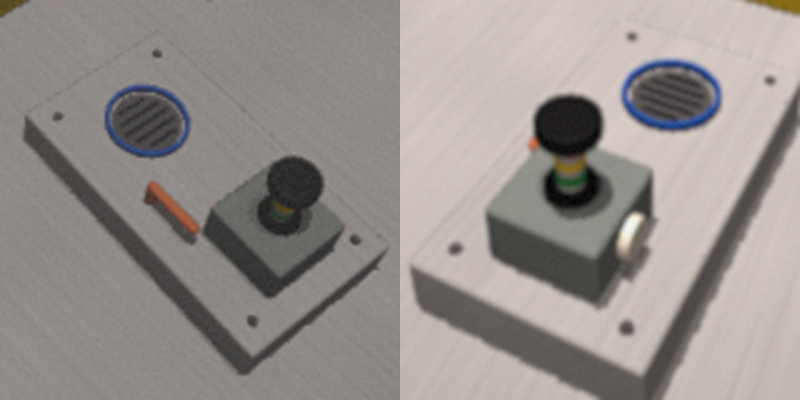

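The picture shows the deck clear, with the ring free and the plunger fully up (green band showing). I'll move above the cup now.

Call:
move_arm --rows '[[[0.04,-0.018,0],[0,0,-0.12],0],[[0.08,-0.036,0],[0,0,-0.24],0],[[0.115,-0.055,0],[0,0,-0.36],0],[[0.15,-0.072,0],[0,0,-0.48],0],[[0.19,-0.09,0],[0,0,-0.6],0],[[0.226,-0.108,0],[0,0,-0.72],0],[[0.264,-0.126,0],[0,0,-0.84],0],[[0.3,-0.142,0],[0,0,-0.96],0]]'

```text
time_s: 2.12
tcp_pos: [0.3789, -0.3052, 0.2158]
tool_rot: [2.601, 1.76, 0.0]
force: [-0.2, -1.3, -0.7]
finger_gap: 0.0882
grip_force: 0.0
```

```bash
cat >> h.py <<'E'
def go(x,y,z,th):
    s=manip.observe(); R=Ro.from_rotvec(s["tool_rot"]); D=Ro.from_euler("z",th)*Ro.from_euler("x",np.pi)
    print("t",s["time_s"],"tcp",s["tcp_pos"].round(4),"th",R.as_matrix()[:2,0].round(3),"F",s["force"].round(1),"gap",round(s["finger_gap"],4),"gf",s["grip_force"])
    print("shift",R.inv().apply(np.array([x,y,z])-s["tcp_pos"]).round(4),"turn",(R.inv()*D).as_rotvec().round(4))
E
python3 -c "
from h import *
go(.558,-.169,.2,1.51)"
```

```text
t 2.1167 tcp [ 0.3789 -0.3052  0.2158] th [0.372 0.928] F [-0.2 -1.3 -0.7] gap 0.0882 gf 0.0
shift [0.193  0.1156 0.0158] turn [ 4.000e-04  3.000e-04 -3.202e-01]
```

Call:
move_arm --rows '[[[0.032,0.019,0],[0,0,-0.1],0],[[0.064,0.038,0],[0,0,-0.2],0],[[0.097,0.058,0],[0,0,-0.3],0],[[0.129,0.077,0],[0,0,-0.32],0],[[0.16,0.096,0],[0,0,-0.32],0],[[0.193,0.116,0],[0,0,-0.32],0],[[0.193,0.116,0],[0,0,-0.32],0],[[0.193,0.116,0],[0,0,-0.32],0]]'

```text
time_s: 2.78
tcp_pos: [0.5584, -0.1708, 0.215]
tool_rot: [-2.291, -2.148, 0.001]
force: [-1.2, 0.2, 0.1]
finger_gap: 0.0881
grip_force: 0.0
```

```bash
python3 - <<'E'
from h import *
c=wcam()
M={k:masks_of(k,"wrist") for k in("cup","ramekin","tub")}
for k in M: print(k,[(round(d["conf"],2),d["extent"]) for d in M[k][:2]])
im=c["img"].copy()
if M["cup"]:
    p,f=fit([c],[M["cup"][0]["region"]],CUP,[.558,-.169],False);print("cup",p,f)
    im[cv2.Canny(cv2.resize(render(c,CUP,[*p,0])*255,(512,384)),50,150)>0]=[255,0,0]
if M["ramekin"]:
    p2=fit([c],[M["ramekin"][0]["region"]],[cone(0,0,.036,.005,.036,.047)],[.507,-.315],False);print("ram",p2)
for x,w in((.531,-.06),(.531,.0)):
  for q in proj(c,place(box(0,0,.22,.3,.07,.07)[::2],x,-.234,w)): cv2.circle(im,tuple(int(v) for v in q),4,(255,0,255),1)
cv2.imwrite("pics/c.png",im[:,:,::-1])
go(*p,.035,1.51)
E
```

```text
cup [(0.83, [221.3, 128.0, 286.2, 197.5]), (0.65, [414.6, 0.0, 511.9, 39.4])]
ramekin [(0.86, [190.4, 252.0, 252.8, 306.7])]
tub [(0.97, [101.7, 77.5, 357.0, 360.2])]
cup [ 0.5564 -0.171 ] 0.027
ram (array([ 0.507 , -0.3158]), np.float64(0.244))
t 2.9833 tcp [ 0.557  -0.1729  0.2157] th [0.068 0.998] F [ 0.1 -0.  -0.7] gap 0.0883 gf 0.0
shift [ 0.0019 -0.0008  0.1807] turn [ 0.      0.0002 -0.0078]
```

View pics/c.png

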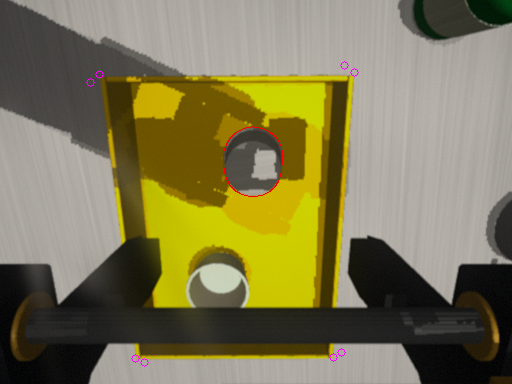

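Wrist picture: cup at about (253,162), outline fit is tight. The tub is square to the gripper and the ramekin is clear at (219,280). Descending.

Call:
move_arm --rows '[[[0.002,-0.001,0.035],[0,0,0],0],[[0.002,-0.001,0.07],[0,0,0],0],[[0.002,-0.001,0.1],[0,0,0],0],[[0.002,-0.001,0.13],[0,0,0],0],[[0.002,-0.001,0.155],[0,0,0],0],[[0.002,-0.001,0.175],[0,0,0],0],[[0.002,-0.001,0.186],[0,0,0],0],[[0.002,-0.001,0.186],[0,0,0],0]]'

```text
time_s: 3.65
tcp_pos: [0.5555, -0.1701, 0.0278]
tool_rot: [-2.294, -2.142, 0.002]
force: [-0.5, 0.1, 0.0]
finger_gap: 0.088
grip_force: 0.0
```

Call:
move_arm --rows '[[[0,0,0],[0,0,0],0.4],[[0,0,0],[0,0,0],0.6],[[0,0,0],[0,0,0],0.8],[[0,0,0],[0,0,0],1],[[0,0,0],[0,0,0],1],[[0,0,0],[0,0,0],1],[[0,0,0],[0,0,0],1],[[0,0,0],[0,0,0],1]]'

```text
time_s: 4.32
tcp_pos: [0.5572, -0.17, 0.0302]
tool_rot: [2.294, 2.145, 0.0]
force: [0.1, 0.3, 5.9]
finger_gap: 0.0539
grip_force: 30.1
```

Call:
move_arm --rows '[[[0,0,-0.005],[0,0,0],1],[[0,0,-0.015],[0,0,0],1],[[0,0,-0.03],[0,0,0],1],[[0,0,-0.05],[0,0,0],1],[[0,0,-0.075],[0,0,0],1],[[0,0,-0.1],[0,0,0],1],[[0,0,-0.125],[0,0,0],1],[[0,0,-0.13],[0,0,0],1]]'

```text
time_s: 4.98
tcp_pos: [0.5583, -0.1705, 0.1642]
tool_rot: [2.29, 2.142, 0.003]
force: [-0.2, -0.4, -0.6]
finger_gap: 0.0539
grip_force: 29.9
```

```bash
python3 - <<'E'
from h import *
im=[wcam()["img"][100:300,150:350]]
for n in("scene","side"):
    r=eyes.read_camera(n); u=proj(r,[manip.observe()["tcp_pos"]])[0].astype(int); im.append(r["img"][max(u[1]-50,0):u[1]+50,u[0]-50:u[0]+50])
cv2.imwrite("pics/d.png",np.hstack([cv2.resize(i,(266,266),interpolation=cv2.INTER_CUBIC) for i in im])[:,:,::-1])
go(.510,.153,.16,1.51)
E
```

```text
t 5.1333 tcp [ 0.5566 -0.1697  0.1589] th [0.067 0.998] F [-0.2 -0.  -1.7] gap 0.0537 gf 29.90087780635804
shift [ 0.3189 -0.0681 -0.001 ] turn [-0.0006 -0.0003 -0.0062]
```

View pics/d.png

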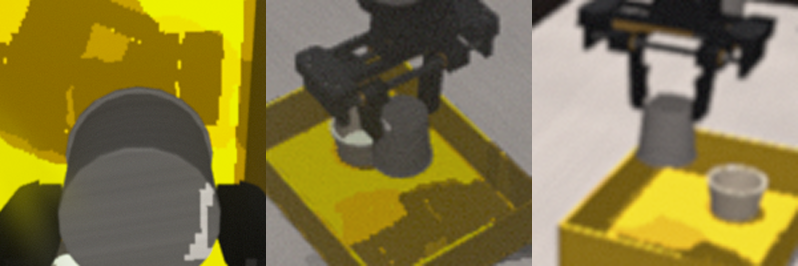

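Cup held upright between the fingers. Carrying it to the ring.

Call:
move_arm --rows '[[[0.008,-0.002,0],[0,0,0],1],[[0.025,-0.006,0],[0,0,0],1],[[0.05,-0.011,0],[0,0,0],1],[[0.08,-0.017,0],[0,0,0],1],[[0.11,-0.023,0],[0,0,0],1],[[0.135,-0.029,0],[0,0,0],1],[[0.155,-0.033,0],[0,0,0],1],[[0.165,-0.035,0],[0,0,0],1]]'

```text
time_s: 5.8
tcp_pos: [0.5316, 0.0006, 0.1587]
tool_rot: [-2.29, -2.147, 0.001]
force: [-1.1, 0.2, -0.9]
finger_gap: 0.0538
grip_force: 29.9
```

Call:
move_arm --rows '[[[0.01,-0.002,0],[0,0,0],1],[[0.03,-0.006,0],[0,0,0],1],[[0.055,-0.012,0],[0,0,0],1],[[0.085,-0.018,0],[0,0,0],1],[[0.115,-0.024,0],[0,0,0],1],[[0.138,-0.03,0],[0,0,0],1],[[0.153,-0.033,0],[0,0,0],1],[[0.154,-0.033,0],[0,0,0],1]]'

```text
time_s: 6.47
tcp_pos: [0.5096, 0.1552, 0.1591]
tool_rot: [-2.292, -2.148, 0.001]
force: [-0.5, -0.0, -1.2]
finger_gap: 0.054
grip_force: 29.9
```

```bash
cat > e.py <<'E'
from h import *
import sys
c=wcam(); print([(round(d["conf"],2),d["extent"]) for d in masks_of("cup","wrist")[:2]])
im=c["img"].copy()
h=cv2.cvtColor(im,cv2.COLOR_RGB2HSV); m=cv2.inRange(h,(100,120,40),(130,255,255))
# fit ring: project outer circle, match blue pixels (distance to annulus r 39..44, z=.058)
P=np.argwhere(m>0)[:,::-1]; X=np.array([ray(c,p,.058) for p in P]);
f=lambda q: np.sum(np.minimum(np.abs(np.hypot(X[:,0]-q[0],X[:,1]-q[1])-.0415),.006))
r=minimize(f,[.51,.153],method="Nelder-Mead",options=dict(initial_simplex=[[.51,.153],[.518,.153],[.51,.161]]));print("ring",len(P),r.x,r.fun/len(P))
s=manip.observe();M=masks_of("cup","wrist")
o=[eyes.read_camera(n) for n in("scene","side")]
mk=[masks_of("cup",n) for n in("scene","side")]
# cup fit: bottom height and xy
for cam,k,n in zip([c]+o,[M]+mk,("wrist","scene","side")):
    print(n,[(round(d["conf"],2),d["extent"]) for d in k[:2]])
    for z in(.130,.135,.14):
        e=proj(cam,cone(*s["tcp_pos"][:2],.033,z,.027,z+.06));print(z,e.min(0).round(1),e.max(0).round(1))
rr=proj(c,cone(*r.x,.039,.058,.044,.058)).astype(int)
for q in rr: cv2.circle(im,tuple(map(int,q)),1,(255,0,0),-1)
cv2.imwrite(sys.argv[1],im[:,:,::-1]); go(*r.x,.09,1.51)
E
python3 e.py pics/e.png
```

```text
[(0.95, [192.3, 167.7, 315.7, 308.6])]
ring 946 [0.5086603  0.14961042] 0.0011092424154279944
wrist [(0.95, [192.3, 167.7, 315.7, 308.6])]
0.13 [197.  164.7] [317.  316.7]
0.135 [195.2 166.6] [319.  323.6]
0.14 [193.3 168.6] [321.2 331. ]
scene [(0.76, [320.7, 180.2, 348.6, 212.4]), (0.21, [211.1, 116.7, 232.7, 139.3])]
0.13 [319.7 176.3] [348.8 211.4]
0.135 [320. 175.] [349.2 210.2]
0.14 [320.3 173.7] [349.6 209. ]
side [(0.89, [254.1, 201.5, 282.0, 240.0])]
0.13 [251.8 203.8] [283.1 244.7]
0.135 [251.8 201.8] [283.3 242.8]
0.14 [251.8 199.7] [283.4 240.8]
t 6.8167 tcp [0.5106 0.1521 0.1594] th [0.068 0.998] F [ 0.2 -0.3 -1.7] gap 0.0536 gf 29.902160956989974
shift [-0.0026 -0.0018  0.0694] turn [-0.0001  0.0001 -0.0076]
```

View pics/e.png

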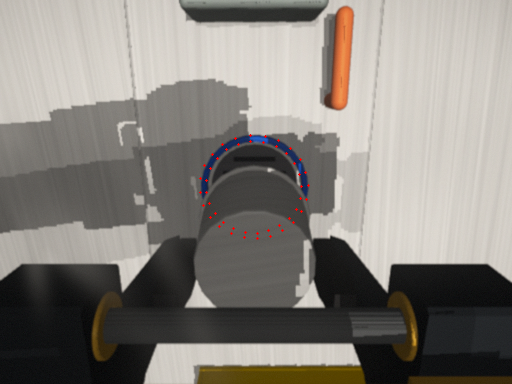

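Wrist picture: the cup is centred in column (~254) over the ring (arc 201–308, top at 135). Lowering to just above the ring, then rechecking.

Call:
move_arm --rows '[[[-0.001,0,0.008],[0,0,0],1],[[-0.002,0,0.02],[0,0,0],1],[[-0.002,0,0.035],[0,0,0],1],[[-0.002,0,0.05],[0,0,0],1],[[-0.002,0,0.06],[0,0,0],1],[[-0.002,0,0.064],[0,0,0],1],[[-0.002,0,0.064],[0,0,0],1],[[-0.002,0,0.064],[0,0,0],1]]'

```text
time_s: 7.48
tcp_pos: [0.5105, 0.1509, 0.0959]
tool_rot: [2.294, 2.145, 0.001]
force: [-0.6, -0.4, -0.7]
finger_gap: 0.0539
grip_force: 29.9
```

```bash
python3 - <<'E'
from h import *
S=[];cs=[];ms=[];im=[]
for n in("wrist","scene","side"):
    c=wcam() if n=="wrist" else eyes.read_camera(n); S.append(manip.observe()["tcp_pos"]); m=masks_of("cup",n)
    cs.append(c); ms.append(m[0]["region"]); print(n,m[0]["conf"],m[0]["extent"]); im.append(c["img"].copy())
s=np.mean(S,0);print("tcp",s)
def parts(z):return [cone(0,0,.033,z,.027,z+.06)]
for z in(.06,.065,.07,.075,.08): print(z,fit(cs[1:],ms[1:],parts(z),s[:2],False),fit(cs[:1],ms[:1],parts(z),s[:2],False))
# ring by blue-pixel in each cam (annulus)
def ringfit(c):
    m=cv2.inRange(cv2.cvtColor(c["img"],cv2.COLOR_RGB2HSV),(100,120,40),(130,255,255)); n,l,st,_=cv2.connectedComponentsWithStats(m)
    X=np.array([ray(c,p,.058)[:2] for p in np.argwhere(m>0)[:,::-1]]); X=X[np.hypot(*(X-[.51,.152]).T)<.06]
    f=lambda q: np.sum(np.minimum(np.abs(np.hypot(*(X-q).T)-.0415),.008))
    r=minimize(f,[.51,.152],method="Nelder-Mead",options=dict(initial_simplex=[[.51,.152],[.518,.152],[.51,.16]]));return r.x.round(4),len(X),round(r.fun/len(X),4)
for c in cs: print("ring",ringfit(c))
tiles=[cv2.resize(im[0][90:330,130:380],(266,266))]+[cv2.resize(i[y-40:y+40,x-40:x+40],(266,266),interpolation=cv2.INTER_CUBIC) for i,(x,y) in zip(im[1:],((330,205),(268,250)))]
cv2.imwrite("pics/f.png",np.hstack(tiles)[:,:,::-1]); go(*s[:2],.075,1.51)
E
```

```text
wrist 0.64 [195.5, 166.8, 316.4, 310.5]
scene 0.67 [316.2, 196.3, 342.7, 227.0]
side 0.93 [253.5, 228.9, 282.9, 264.3]
tcp [0.51064726 0.15098895 0.09614966]
0.06 (array([0.5095, 0.1502]), np.float64(0.352)) (array([0.5099, 0.1471]), np.float64(0.073))
0.065 (array([0.5099, 0.1495]), np.float64(0.316)) (array([0.5103, 0.1481]), np.float64(0.053))
0.07 (array([0.5104, 0.1505]), np.float64(0.286)) (array([0.5102, 0.15  ]), np.float64(0.063))
0.075 (array([0.5109, 0.1543]), np.float64(0.289)) (array([0.5106, 0.1511]), np.float64(0.119))
0.08 (array([0.5094, 0.1593]), np.float64(0.323)) (array([0.5098, 0.1529]), np.float64(0.175))
ring (array([0.5087, 0.1498]), 1899, np.float64(0.0012))
ring (array([0.5115, 0.1534]), 15, np.float64(0.0009))
ring (array([0.5084, 0.1529]), 168, np.float64(0.0022))
t 7.7833 tcp [0.5105 0.151  0.096 ] th [0.067 0.998] F [ 0.5  0.  -0.5] gap 0.0538 gf 29.902161264326423
shift [-0.      0.0001  0.021 ] turn [ 0.0008 -0.0001 -0.0062]
```

View pics/f.png

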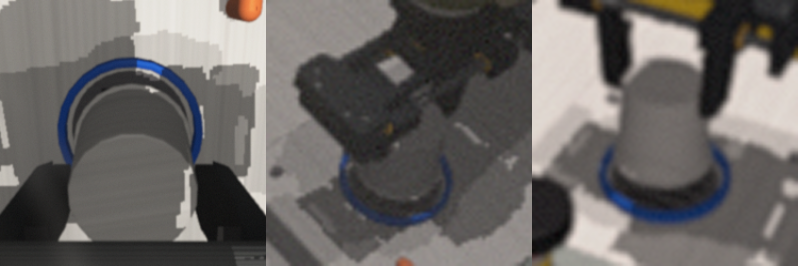

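The cup is concentric with the ring to about 1.5 mm, its underside ~19 mm above the deck. Lowering.

Call:
move_arm --rows '[[[0,-0.001,0.004],[0,0,0],1],[[0,-0.001,0.008],[0,0,0],1],[[0,-0.001,0.011],[0,0,0],1],[[0,-0.001,0.013],[0,0,0],1],[[0,-0.001,0.014],[0,0,0],1],[[0,-0.001,0.015],[0,0,0],1],[[0,-0.001,0.016],[0,0,0],1],[[0,-0.001,0.016],[0,0,0],1]]'

```text
time_s: 8.45
tcp_pos: [0.5093, 0.151, 0.0794]
tool_rot: [-2.295, -2.146, 0.0]
force: [0.7, -0.2, -0.6]
finger_gap: 0.0539
grip_force: 29.9
```

Call:
move_arm --rows '[[[0,0,0.0005],[0,0,0],1],[[0,0,0.001],[0,0,0],1],[[0,0,0.001],[0,0,0],1],[[0,0,0.0015],[0,0,0],1],[[0,0,0.0015],[0,0,0],1],[[0,0,0.002],[0,0,0],1],[[0,0,0.002],[0,0,0],1],[[0,0,0.002],[0,0,0],1]]'

```text
time_s: 9.12
tcp_pos: [0.5093, 0.151, 0.0775]
tool_rot: [-2.295, -2.146, 0.0]
force: [-0.7, -0.1, -1.5]
finger_gap: 0.054
grip_force: 29.9
```

Call:
move_arm --rows '[[[0,0,0.0005],[0,0,0],1],[[0,0,0.001],[0,0,0],1],[[0,0,0.001],[0,0,0],1],[[0,0,0.0015],[0,0,0],1],[[0,0,0.0015],[0,0,0],1],[[0,0,0.002],[0,0,0],1],[[0,0,0.002],[0,0,0],1],[[0,0,0.002],[0,0,0],1]]'

```text
time_s: 9.78
tcp_pos: [0.5093, 0.151, 0.0755]
tool_rot: [2.295, 2.146, -0.0]
force: [-0.6, -0.4, -0.9]
finger_gap: 0.0536
grip_force: 29.9
```

Call:
move_arm --rows '[[[0,0,0.0005],[0,0,0],1],[[0,0,0.001],[0,0,0],1],[[0,0,0.001],[0,0,0],1],[[0,0,0.0015],[0,0,0],1],[[0,0,0.0015],[0,0,0],1],[[0,0,0.0015],[0,0,0],1],[[0,0,0.0015],[0,0,0],1],[[0,0,0.0015],[0,0,0],1]]'

```text
time_s: 10.45
tcp_pos: [0.5094, 0.1511, 0.0751]
tool_rot: [2.294, 2.146, 0.001]
force: [-3.7, -0.7, 10.0]
finger_gap: 0.0536
grip_force: 30.3
```

Contact with the deck (10 N). Easing slightly and releasing.

Call:
move_arm --rows '[[[0,0,-0.0005],[0,0,0],1],[[0,0,-0.0008],[0,0,0],1],[[0,0,-0.0008],[0,0,0],0.3],[[0,0,-0.0008],[0,0,0],0.2],[[0,0,-0.0008],[0,0,0],0.1],[[0,0,-0.0008],[0,0,0],0],[[0,0,-0.0008],[0,0,0],0],[[0,0,-0.0008],[0,0,0],0]]'

```text
time_s: 11.12
tcp_pos: [0.5093, 0.151, 0.0748]
tool_rot: [-2.295, -2.146, 0.0]
force: [-0.5, -1.1, 0.1]
finger_gap: 0.0878
grip_force: 0.0
```

Call:
move_arm --rows '[[[0,0,-0.005],[0,0,0],0],[[0,0,-0.02],[0,0,0],0],[[0,0,-0.04],[0,0,0],0],[[0,0,-0.065],[0,0,0],0],[[0,0,-0.095],[0,0,0],0],[[0,0,-0.12],[0,0,0],0.3],[[0,0,-0.14],[0,0,0],0.6],[[0,0,-0.14],[0,0,0],1]]'

```text
time_s: 11.78
tcp_pos: [0.5108, 0.1512, 0.2193]
tool_rot: [2.291, 2.143, 0.009]
force: [-0.7, 0.2, 0.9]
finger_gap: 0.0704
grip_force: 0.0
```

```bash
python3 - <<'E'
from h import *
im=[];L=[]
for n in("wrist","scene","side"):
    c=wcam() if n=="wrist" else eyes.read_camera(n); im.append(c["img"].copy())
    m=masks_of("cup",n)
    if m: print(n,m[0]["conf"],fit([c],[m[0]["region"]],[cone(0,0,.033,.05,.027,.11)],[.5094,.151],False))
    k=masks_of("plunger_top",n)
    if k: print([(round(d["conf"],2),d["extent"]) for d in k[:1]])
    if k and n!="wrist": L.append((c,k[0]["region"]))
for q in L+[L]: 
    q=q if isinstance(q,list) else [q]
    print("plunger",fit([a for a,_ in q],[b for _,b in q],[cone(0,0,.024,.152,.024,.168),cone(0,0,.01,.106,.01,.16)],[.519,.321],False),fit([a for a,_ in q],[b for _,b in q],[cone(0,0,.024,.152,.024,.168)],[.519,.321],False))
tiles=[cv2.resize(im[0],(354,266))]+[cv2.resize(i[y-50:y+50,x-40:x+40],(212,266),interpolation=cv2.INTER_CUBIC) for i,(x,y) in zip(im[1:],((330,205),(268,250)))]
cv2.imwrite("pics/g.png",np.hstack(tiles)[:,:,::-1]); go(.519,.321,.215,1.51)
E
```

```text
wrist 0.94 (array([0.509 , 0.1501]), np.float64(0.024))
[(0.25, [220.6, 135.4, 284.8, 213.6])]
scene 0.98 (array([0.5098, 0.1544]), np.float64(0.049))
[(0.75, [375.5, 232.2, 399.7, 258.5])]
side 0.97 (array([0.5095, 0.15  ]), np.float64(0.055))
[(0.97, [213.0, 260.2, 241.3, 300.5])]
plunger (array([0.5214, 0.322 ]), np.float64(0.081)) (array([0.5223, 0.3217]), np.float64(0.168))
plunger (array([0.5205, 0.3192]), np.float64(0.086)) (array([0.5202, 0.3207]), np.float64(0.237))
plunger (array([0.5203, 0.3206]), np.float64(0.099)) (array([0.5212, 0.3216]), np.float64(0.21))
t 12.2333 tcp [0.5091 0.151  0.2142] th [0.067 0.998] F [-0.6 -0.6 -0.1] gap 0.0343 gf 0.0
shift [ 0.1703 -0.0015 -0.0008] turn [-0.0012  0.0002 -0.0063]
```

View pics/g.png

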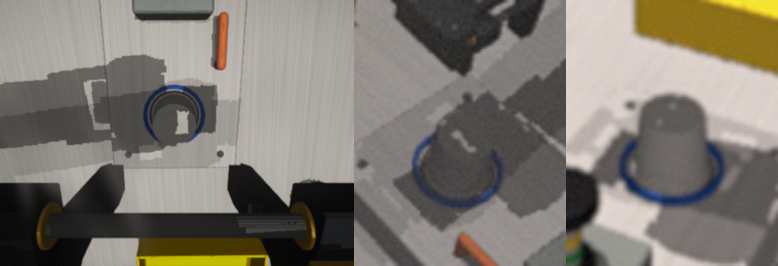

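The cup stands mouth down within the blue ring, released, with the gripper clear. Next I go over the plunger with the fingers shut.

Call:
move_arm --rows '[[[0.015,0,0],[0,0,0],1],[[0.045,0,0],[0,0,0],1],[[0.08,0,0],[0,0,0],1],[[0.115,0,0],[0,0,0],1],[[0.145,0,0],[0,0,0],1],[[0.165,0,0],[0,0,0],1],[[0.17,0,0],[0,0,0],1],[[0.17,0,0],[0,0,0],1]]'

```text
time_s: 12.9
tcp_pos: [0.5204, 0.3214, 0.2142]
tool_rot: [-2.293, -2.148, 0.001]
force: [-0.7, 0.9, -0.1]
finger_gap: 0.0004
grip_force: 0.0
```

```bash
python3 - <<'E'
from h import *
c=wcam(); k=masks_of("plunger_top","wrist"); im=c["img"].copy()
for d in k[:2]: print(d["conf"],d["extent"])
for q in proj(c,cone(.5205,.3205,.024,.168,.024,.168)): cv2.circle(im,tuple(map(int,q)),1,(255,0,0),-1)
P=[cone(0,0,.024,.152,.024,.168)]
if k: print(fit([c],[k[0]["region"]],P,[.5205,.3205],False))
cv2.imwrite("pics/h.png",im[:,:,::-1]); go(.5205,.3205,.168,1.51)
E
```

```text
0.67 [220.0, 172.0, 292.4, 240.7]
(array([0.5191, 0.3192]), np.float64(0.064))
t 13.0 tcp [0.5207 0.3197 0.2146] th [0.067 0.998] F [-0.4 -0.4  0.4] gap 0.0006 gf 0.0
shift [ 0.0008 -0.0002  0.0466] turn [-0.0004  0.0006 -0.0067]
```

View pics/h.png

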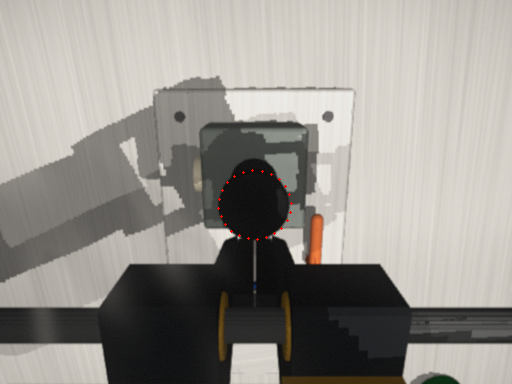

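Shut fingers are centred over the knob (red outline at (255,205) matches). Pressing down.

Call:
move_arm --rows '[[[0,0,0.015],[0,0,0],1],[[0,0,0.03],[0,0,0],1],[[0,0,0.04],[0,0,0],1],[[0,0,0.046],[0,0,0],1],[[0,0,0.05],[0,0,0],1],[[0,0,0.054],[0,0,0],1],[[0,0,0.058],[0,0,0],1],[[0,0,0.062],[0,0,0],1]]'

```text
time_s: 13.67
tcp_pos: [0.5209, 0.3207, 0.153]
tool_rot: [2.294, 2.145, 0.001]
force: [-0.1, 0.3, 0.2]
finger_gap: 0.0005
grip_force: 0.0
```

Call:
move_arm --rows '[[[0,0,0.004],[0,0,0],1],[[0,0,0.008],[0,0,0],1],[[0,0,0.012],[0,0,0],1],[[0,0,0.015],[0,0,0],1],[[0,0,0.018],[0,0,0],1],[[0,0,0.02],[0,0,0],1],[[0,0,0.022],[0,0,0],1],[[0,0,0.022],[0,0,0],1]]'

```text
time_s: 14.33
tcp_pos: [0.5208, 0.3207, 0.1307]
tool_rot: [2.295, 2.146, 0.0]
force: [-1.0, -0.4, 4.6]
finger_gap: 0.0005
grip_force: 2.2
```

Call:
move_arm --rows '[[[0,0,0.001],[0,0,0],1],[[0,0,0.002],[0,0,0],1],[[0,0,0.003],[0,0,0],1],[[0,0,0.004],[0,0,0],1],[[0,0,0.005],[0,0,0],1],[[0,0,0.006],[0,0,0],1],[[0,0,0.006],[0,0,0],1],[[0,0,0.006],[0,0,0],1]]'

```text
time_s: 15.0
tcp_pos: [0.5208, 0.3207, 0.1252]
tool_rot: [2.294, 2.146, 0.001]
force: [-1.2, -1.0, 7.0]
finger_gap: 0.0004
grip_force: 3.0
```

Call:
move_arm --rows '[[[0,0,0.0003],[0,0,0],1],[[0,0,0.0006],[0,0,0],1],[[0,0,0.001],[0,0,0],1],[[0,0,0.001],[0,0,0],1],[[0,0,0.001],[0,0,0],1],[[0,0,0.001],[0,0,0],1],[[0,0,0.001],[0,0,0],1],[[0,0,0.001],[0,0,0],1]]'

```text
time_s: 15.67
tcp_pos: [0.5208, 0.3207, 0.1242]
tool_rot: [2.294, 2.146, 0.001]
force: [-2.9, -0.5, 5.8]
finger_gap: 0.0006
grip_force: 2.9
```

```bash
python3 - <<'E'
from h import *
im=[eyes.read_camera(n)["img"][y-40:y+40,x-40:x+40] for n,x,y in(("scene",388,250),("side",228,285))]
cv2.imwrite("pics/i.png",np.hstack([cv2.resize(i,(400,400),interpolation=cv2.INTER_CUBIC) for i in im])[:,:,::-1])
for i in range(4): eyes.read_camera("side"); s=manip.observe(); print(s["tcp_pos"],s["force"],s["grip_force"])
E
```

```text
[0.52074772 0.32073886 0.1241806 ] [-1.3633367  -0.26403867  5.40278938] 2.941451587321353
[0.52077138 0.32072215 0.12422807] [-1.41713625 -0.59314275  6.54282956] 2.938745327264769
[0.52076104 0.32073383 0.12419678] [-1.54702637 -1.01806456  6.35148888] 2.9435705811192747
[0.52077469 0.32073948 0.1242023 ] [-1.79034825 -1.00490118  6.01092477] 2.9422536928905174
```

View pics/i.png

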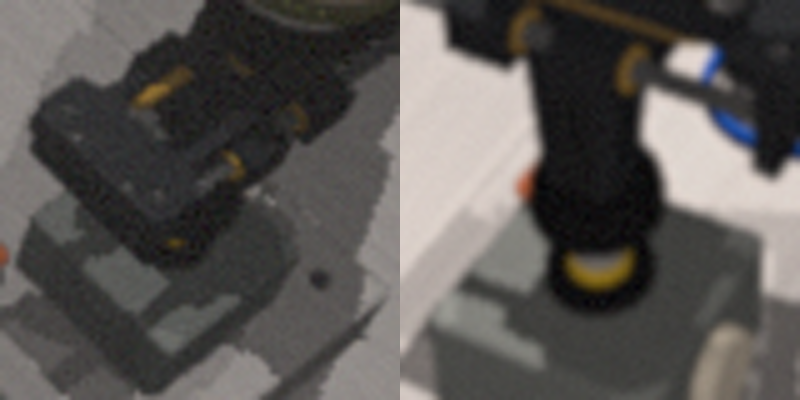

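The side picture still shows the yellow band (~(600,270)) and a pale one above it: only the first click has been passed, since the tips meet the knob later than the nominal TCP. I'll keep pressing, guided by force and the bands.

Call:
move_arm --rows '[[[0,0,0.002],[0,0,0],1],[[0,0,0.004],[0,0,0],1],[[0,0,0.006],[0,0,0],1],[[0,0,0.008],[0,0,0],1],[[0,0,0.01],[0,0,0],1],[[0,0,0.012],[0,0,0],1],[[0,0,0.012],[0,0,0],1],[[0,0,0.012],[0,0,0],1]]'

```text
time_s: 16.63
tcp_pos: [0.5208, 0.3207, 0.1124]
tool_rot: [2.294, 2.146, 0.001]
force: [-2.1, -1.2, 7.3]
finger_gap: 0.0005
grip_force: 3.8
```

```bash
python3 - <<'E'
from h import *
im=[eyes.read_camera(n)["img"][y-40:y+40,x-40:x+40] for n,x,y in(("scene",388,250),("side",228,285))]+[wcam()["img"][130:300,170:340]]
cv2.imwrite("pics/j.png",np.hstack([cv2.resize(i,(266,266),interpolation=cv2.INTER_CUBIC) for i in im])[:,:,::-1])
s=manip.observe(); print(s["tcp_pos"],s["force"],s["grip_force"],s["ft_torque"],s["finger_gap"])
E
```

```text
[0.52078403 0.32073224 0.11243977] [-2.66819975 -1.89747804  7.4311994 ] 3.772241325932555 [-0.23084048  0.31649667  0.03659143] 0.00041742044386700543
```

View pics/j.png

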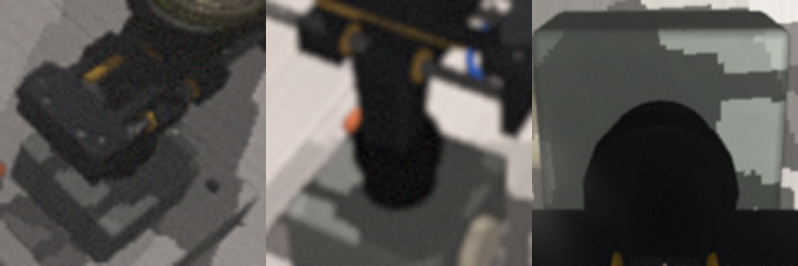

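Call:
move_arm --rows '[[[0,0,0.001],[0,0,0],1],[[0,0,0.002],[0,0,0],1],[[0,0,0.003],[0,0,0],1],[[0,0,0.004],[0,0,0],1],[[0,0,0.005],[0,0,0],1],[[0,0,0.005],[0,0,0],1],[[0,0,0.005],[0,0,0],1],[[0,0,0.005],[0,0,0],1]]'

```text
time_s: 17.45
tcp_pos: [0.5208, 0.3207, 0.1073]
tool_rot: [2.294, 2.146, 0.001]
force: [-2.3, -0.2, 6.4]
finger_gap: 0.0004
grip_force: 3.3
```

Call:
move_arm --rows '[[[0,0,0.0005],[0,0,0],1],[[0,0,0.001],[0,0,0],1],[[0,0,0.0015],[0,0,0],1],[[0,0,0.0015],[0,0,0],1],[[0,0,0.002],[0,0,0],1],[[0,0,0.002],[0,0,0],1],[[0,0,0.002],[0,0,0],1],[[0,0,0.002],[0,0,0],1]]'

```text
time_s: 18.12
tcp_pos: [0.5208, 0.3208, 0.1053]
tool_rot: [2.294, 2.146, 0.001]
force: [-1.2, 0.1, 5.7]
finger_gap: 0.0004
grip_force: 3.4
```

```bash
python3 - <<'E'
from h import *
c=eyes.read_camera("side"); k=masks_of("plunger_top","side")
for d in k[:2]: print("mask",d["conf"],d["extent"])
for d in(0,.01,.02,.03,.04,.044):
    e=proj(c,cone(.5205,.3205,.024,.152-d,.024,.168-d)); print(d,"knob",e.min(0).round(1),e.max(0).round(1))
e=proj(c,cone(.5205,.3205,.019,.1,.019,.106));print("collar?",e.min(0).round(1),e.max(0).round(1))
i=c["img"]; hsv=cv2.cvtColor(i,cv2.COLOR_RGB2HSV)
for r in range(262,316,2):
    row=i[r,200:256].max(1)<45; x=np.flatnonzero(row)+200
    print(r,(x.min(),x.max()) if len(x) else None,i[r,227].tolist(),hsv[r,218:238,1].max())
s=manip.observe(); print(s["tcp_pos"],s["force"],s["ft_torque"])
E
```

```text
mask 0.76 [213.0, 279.1, 244.8, 304.4]
0 knob [211.7 261.2] [240.2 288. ]
0.01 knob [212.  265.6] [240.3 292.3]
0.02 knob [212.3 269.8] [240.4 296.6]
0.03 knob [212.7 274. ] [240.5 300.8]
0.04 knob [213.  278.2] [240.6 304.9]
0.044 knob [213.1 279.8] [240.6 306.5]
collar? [216.5 289. ] [237.9 307.5]
262 (np.int64(200), np.int64(255)) [30, 30, 33] 96
264 (np.int64(204), np.int64(255)) [24, 24, 25] 166
266 (np.int64(209), np.int64(255)) [26, 27, 27] 147
268 (np.int64(215), np.int64(255)) [26, 27, 28] 147
270 (np.int64(216), np.int64(255)) [24, 22, 27] 149
272 (np.int64(216), np.int64(231)) [28, 25, 26] 158
274 (np.int64(216), np.int64(235)) [28, 29, 29] 43
276 (np.int64(217), np.int64(234)) [26, 28, 27] 90
278 (np.int64(217), np.int64(234)) [26, 26, 24] 44
280 (np.int64(217), np.int64(234)) [28, 27, 28] 61
282 (np.int64(217), np.int64(235)) [24, 24, 24] 49
284 (np.int64(217), np.int64(236)) [22, 22, 22] 51
286 (np.int64(215), np.int64(239)) [21, 21, 23] 109
288 (np.int64(215), np.int64(240)) [23, 24, 24] 64
290 (np.int64(215), np.int64(240)) [24, 24, 24] 137
292 (np.int64(215), np.int64(240)) [25, 23, 27] 75
294 (np.int64(215), np.int64(240)) [16, 13, 19] 128
296 (np.int64(216), np.int64(240)) [15, 14, 16] 91
298 (np.int64(216), np.int64(239)) [12, 8, 11] 90
300 (np.int64(217), np.int64(238)) [24, 25, 22] 81
302 (np.int64(218), np.int64(237)) [17, 16, 14] 112
304 (np.int64(219), np.int64(236)) [16, 12, 13] 90
306 (np.int64(221), np.int64(233)) [17, 15, 17] 30
308 None [50, 50, 49] 16
310 None [65, 66, 64] 18
312 None [65, 65, 63] 20
314 None [64, 65, 61] 20
[0.52076302 0.32072942 0.10528601] [-1.79923264 -1.34816118  6.53838536] [-0.1545929   0.28929061  0.044255  ]
```

Call:
move_arm --rows '[[[0,0,0.0005],[0,0,0],1],[[0,0,0.001],[0,0,0],1],[[0,0,0.0015],[0,0,0],1],[[0,0,0.0015],[0,0,0],1],[[0,0,0.002],[0,0,0],1],[[0,0,0.002],[0,0,0],1],[[0,0,0.002],[0,0,0],1],[[0,0,0.002],[0,0,0],1]]'

```text
time_s: 18.88
tcp_pos: [0.5208, 0.3208, 0.1037]
tool_rot: [2.294, 2.146, 0.001]
force: [-3.1, -1.9, 10.0]
finger_gap: 0.0009
grip_force: 4.7
```

```bash
cat > k.py <<'E'
from h import *
c=eyes.read_camera("side"); k=masks_of("plunger_top","side")
for d in k[:2]: print("mask",d["conf"],d["extent"])
i=c["img"]; hsv=cv2.cvtColor(i,cv2.COLOR_RGB2HSV)
print([(r,*(np.flatnonzero(i[r,205:250].max(1)<45)[[0,-1]]+205).tolist()) for r in range(276,307,2)])
# coloured (bright+saturated) pixels between knob and collar, both fixed cams
for n,(x,y) in(("side",(227,297)),("scene",(388,250))):
    g=c if n=="side" else eyes.read_camera(n); h=cv2.cvtColor(g["img"],cv2.COLOR_RGB2HSV)[y-14:y+14,x-11:x+11]; q=np.argwhere((h[...,1]>80)&(h[...,2]>50)); print(n,[(int(a+y-14),int(b+x-11),h[a,b].tolist()) for a,b in q][:12])
s=manip.observe(); print(s["time_s"],s["tcp_pos"],s["force"],s["ft_torque"],s["grip_force"],s["joint_efforts"])
E
python3 k.py
```

```text
mask 0.59 [212.4, 283.2, 244.1, 304.6]
[(276, 217, 235), (278, 217, 234), (280, 217, 234), (282, 217, 234), (284, 216, 236), (286, 215, 239), (288, 215, 240), (290, 215, 240), (292, 215, 240), (294, 215, 240), (296, 216, 240), (298, 216, 239), (300, 216, 238), (302, 217, 237), (304, 219, 236), (306, 221, 234)]
side []
scene [(245, 391, [15, 88, 58]), (246, 390, [16, 87, 56]), (246, 391, [21, 122, 69]), (246, 392, [25, 108, 78]), (247, 391, [18, 92, 69]), (247, 392, [20, 141, 85]), (247, 393, [17, 119, 73]), (248, 392, [22, 150, 78]), (248, 393, [21, 145, 97]), (249, 392, [19, 120, 68]), (249, 393, [20, 132, 87]), (250, 391, [16, 107, 69])]
19.0333 [0.52082456 0.32074527 0.10370256] [-3.41939573 -1.38635297  9.35621303] [-0.26907254  0.4511208   0.0113717 ] 4.728371550821748 [-2.79009808e-01 -4.57049775e+01 -2.17478138e+01  1.09169595e-01
 -8.44734181e-01  1.32495439e-03]
```

Call:
move_arm --rows '[[[0,0,0.0003],[0,0,0],1],[[0,0,0.0006],[0,0,0],1],[[0,0,0.001],[0,0,0],1],[[0,0,0.001],[0,0,0],1],[[0,0,0.001],[0,0,0],1],[[0,0,0.001],[0,0,0],1],[[0,0,0.001],[0,0,0],1],[[0,0,0.001],[0,0,0],1]]'

```text
time_s: 19.7
tcp_pos: [0.5208, 0.3208, 0.1028]
tool_rot: [2.294, 2.146, 0.001]
force: [-3.2, -1.1, 10.8]
finger_gap: 0.0005
grip_force: 5.0
```

Call:
move_arm --rows '[[[0,0,0.0003],[0,0,0],1],[[0,0,0.0006],[0,0,0],1],[[0,0,0.001],[0,0,0],1],[[0,0,0.001],[0,0,0],1],[[0,0,0.0015],[0,0,0],1],[[0,0,0.0015],[0,0,0],1],[[0,0,0.0015],[0,0,0],1],[[0,0,0.0015],[0,0,0],1]]'

```text
time_s: 20.37
tcp_pos: [0.5208, 0.3208, 0.1013]
tool_rot: [2.294, 2.146, 0.001]
force: [-3.3, -1.7, 9.9]
finger_gap: 0.0002
grip_force: 5.1
```

```bash
python3 k.py
```

```text
mask 0.78 [214.2, 285.5, 243.8, 303.4]
[(276, 217, 235), (278, 217, 234), (280, 217, 234), (282, 217, 234), (284, 217, 235), (286, 216, 238), (288, 215, 239), (290, 215, 240), (292, 215, 240), (294, 215, 240), (296, 216, 240), (298, 216, 239), (300, 216, 238), (302, 217, 237), (304, 219, 236), (306, 220, 234)]
side []
scene [(236, 377, [15, 94, 54]), (246, 390, [19, 121, 61]), (246, 391, [14, 99, 54]), (247, 390, [19, 97, 55]), (247, 391, [19, 124, 70]), (247, 392, [26, 112, 66]), (248, 391, [19, 106, 65]), (248, 392, [22, 138, 83]), (248, 393, [16, 93, 52]), (249, 392, [17, 128, 78]), (249, 393, [22, 115, 60]), (250, 392, [17, 122, 71])]
20.5167 [0.52080946 0.32075697 0.10129685] [-3.09706599 -1.40739821 11.14219125] [-0.30280058  0.48510993  0.03174556] 5.1418933529066635 [-3.01481076e-01 -4.52851725e+01 -2.15744054e+01  1.16881120e-01
 -9.39285345e-01  1.17730291e-03]
```

Call:
move_arm --rows '[[[0,0,0.0005],[0,0,0],1],[[0,0,0.001],[0,0,0],1],[[0,0,0.0015],[0,0,0],1],[[0,0,0.002],[0,0,0],1],[[0,0,0.002],[0,0,0],1],[[0,0,0.002],[0,0,0],1],[[0,0,0.002],[0,0,0],1],[[0,0,0.002],[0,0,0],1]]'

```text
time_s: 21.18
tcp_pos: [0.521, 0.3208, 0.1011]
tool_rot: [2.294, 2.145, 0.003]
force: [-8.7, -4.2, 22.9]
finger_gap: 0.0005
grip_force: 11.3
```

Call:
move_arm --rows '[[[0,0,0.0005],[0,0,0],1],[[0,0,0.001],[0,0,0],1],[[0,0,0.0015],[0,0,0],1],[[0,0,0.0015],[0,0,0],1],[[0,0,0.0015],[0,0,0],1],[[0,0,0.0015],[0,0,0],1],[[0,0,0.0015],[0,0,0],1],[[0,0,0.0015],[0,0,0],1]]'

```text
time_s: 21.85
tcp_pos: [0.521, 0.3209, 0.101]
tool_rot: [2.293, 2.145, 0.004]
force: [-13.0, -6.6, 32.6]
finger_gap: 0.0002
grip_force: 16.1
```

Force jumps with no motion at z = 0.101: that is the plunger's stop (44 mm), past the third click. Easing to a moderate hold against it.

Call:
move_arm --rows '[[[0,0,-0.0005],[0,0,0],1],[[0,0,-0.001],[0,0,0],1],[[0,0,-0.0015],[0,0,0],1],[[0,0,-0.002],[0,0,0],1],[[0,0,-0.002],[0,0,0],1],[[0,0,-0.002],[0,0,0],1],[[0,0,-0.002],[0,0,0],1],[[0,0,-0.002],[0,0,0],1]]'

```text
time_s: 22.52
tcp_pos: [0.5209, 0.3208, 0.1011]
tool_rot: [2.294, 2.145, 0.003]
force: [-7.3, -3.0, 18.5]
finger_gap: 0.0006
grip_force: 9.7
```

```bash
python3 k.py; python3 - <<'E'
from h import *
for n in("scene","side"):
    c=eyes.read_camera(n); m=masks_of("cup",n); print(n,m and (m[0]["conf"],fit([c],[m[0]["region"]],[cone(0,0,.033,.05,.027,.11)],[.5094,.151],False)))
# knob-edge row in earlier saved side crop (i.png: 5x, origin row 245, col 188) for comparison
i=cv2.imread("pics/i.png")[2::5,402::5]; print([(r+245,*(np.flatnonzero(i[r,17:62].max(1)<45)[[0,-1]]+205).tolist()) for r in range(25,60,2)])
E
```

```text
mask 0.55 [214.4, 283.8, 241.7, 305.1]
[(276, 217, 235), (278, 217, 234), (280, 217, 234), (282, 217, 234), (284, 217, 235), (286, 216, 239), (288, 215, 240), (290, 215, 240), (292, 215, 240), (294, 215, 241), (296, 216, 240), (298, 216, 239), (300, 216, 238), (302, 217, 238), (304, 219, 236), (306, 221, 233)]
side []
scene [(246, 390, [19, 100, 61]), (246, 391, [15, 102, 55]), (247, 390, [17, 84, 58]), (247, 391, [19, 119, 71]), (247, 392, [17, 129, 71]), (248, 391, [18, 117, 72]), (248, 392, [18, 138, 87]), (249, 392, [20, 128, 74]), (249, 393, [20, 136, 62]), (250, 391, [19, 82, 59]), (250, 392, [18, 139, 64]), (250, 393, [16, 112, 64])]
22.6667 [0.52091417 0.32080933 0.10112223] [-6.87696576 -3.27126462 18.90593007] [-0.54834967  1.08164391  0.0073759 ] 9.664294296962908 [-5.50800897e-01 -4.01887000e+01 -2.02235878e+01  2.03168225e-01
 -1.97710231e+00 -5.11500020e-04]
scene (0.92, (array([0.5117, 0.1537]), np.float64(0.045)))
side (0.67, (array([0.5089, 0.1459]), np.float64(0.773)))
[(270, 217, 234), (272, 217, 234), (274, 217, 235), (276, 217, 236), (278, 216, 238), (280, 215, 238), (282, 215, 239), (284, 215, 239), (286, 214, 240), (288, 215, 240), (290, 216, 239), (292, 218, 237), (294, 219, 237), (296, 218, 238), (298, 218, 238), (300, 217, 238), (302, 217, 237), (304, 219, 236)]
```

```bash
python3 -c "
from cell import workorder
print(workorder.hand_in())"
```

```text
the job is handed in; nothing more can be done
None
```

The cup stands mouth down in the blue ring, released, and the job is handed in with the plunger held at its stop with about 19 N. I judged it past the third click from that stop and from no coloured band showing in the side camera, not from a direct view of the red band going in.

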